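# Lower the candle rack on the ratchet hoist

## Task

The rack of candles hangs on the ratchet hoist. Flick the orange-pinned release lever fully over, without forcing it, while the pawl still holds the load; then take the load on the crank, wind it up just a touch until the pawl springs clear, and without ever letting the crank run away ease it back until the rack bar rests with its weight on the two felt-topped wooden posts, gently and without pressing it down. Let go of the crank, leave the lever over, and leave the other things on the table alone.

Things in the scene. Friction and masses are not known exactly. Their poses are not given: they have to be found in the camera images.
- hoist: Fixed bench hoist, z up; place and yaw vary. Dark steel bed, x -95 to 95, y -145 to 335, 15 mm thick, with a blue gearbox (top plate at height 75 mm). Origin: on the table under the vertical winding axis; this is the 'hoist frame'. A 335 mm mast at x 0, y 215 carries the rack; two felt-topped wooden posts stand at x -108 and 108, y 248, under the ends of the rack bar.
- axis (a point): Point on the vertical winding axis, 122 mm above the table (top of the red crank arm); axes as hoist.
- drum (a joint): Turn of drum, ratchet wheel and crank about the vertical axis (rad). About 0 (to 0.06) at the start; + is counter-clockwise from above and lowers the rack 50 mm per rad; - winds up. The load (0.7 to 1.05 kg) drives it to + (4 to 7 N at the knob), friction only 0.04 N m: it runs away if neither pawl nor hand holds it. Steel wheel of 14 teeth, radius 47, at height 80 to 92 mm.
- knob: Black upright cylindrical crank knob, 26 mm in diameter, 47 mm tall, spinning freely on the red crank arm (22 mm wide, 10 mm thick, right below it), 75 mm from the winding axis. Origin at the centre of its underside, 122.5 mm above the table; top at 169.5. z up. In the hoist frame it is at angle 150 deg + drum value (start x -65, y 37.5).
- knob_mid (a point): Point on the knob's axis at half its height, 146.5 mm above the table: where to grip.
- lever (a joint): Angle of the red release lever about its vertical pivot (rad): 0 = holding, 0.6 = fully over (end stop), counter-clockwise from above. It stays where it is left. Turning it takes about 5 N at the pin; at the end stop it must not be forced (over 25 N is too much).
- pivot (a point): The lever's and pawl's pivot axis, hoist frame x 50, y -62, at height 100 mm; axes as hoist.
- release_lever: Red lever at height 96 to 102 mm with an orange upright pin at its end, 13 mm in diameter, from height 85 to 130 mm, 60.2 mm from the pivot. Origin: on the table under the pivot. Seen from the pivot in the hoist frame it lies at -41.6 deg + lever value: at x 95, y -102 when the lever is at 0, at x 110, y -70 when fully over. Push it round that way.
- pin_top (a point): Centre of the orange pin's top, 130 mm above the table.
- pawl (a joint): Angle of the brass pawl relative to the release lever, to which a torsion spring ties it (rad). About 0 at the start, in the wheel. With the lever over, the loaded tooth traps the pawl and this reads about -0.6; winding up some 4 to 10 mm at the knob frees it: it springs clear and reads about -0.06.
- lift (a joint): Height of the carriage with the rack bar above its start (m); equals -0.05 x drum (rigid rack and gear, which can also press the bar down). Winding up by more than 0.02 would jam the rack.
- rack_bar: Aluminium bar 250 x 22 x 16 mm along the hoist's x with six hanging candles; moves with lift. Origin on the mast's axis, level with the bar's centre line, 250 mm up at the start; bar 33 mm from it in +y. The posts' felt tops are 44 to 68 mm below its underside at the start, set afresh and not measured: feel the landing (load leaves the crank) or see it. Over 30 N is too hard.
- scissors: Black-handled scissors lying on the hoist's bed, 160 mm long; origin under their middle. Leave alone.
- wax_tin: Red tin, 70 mm in diameter, 85 mm tall, beside the gearbox; origin at the centre of its underside. Leave alone.
- candles: Tied bundle of five wax candles lying, 250 mm long, 56 x 35 mm; origin under its middle. Leave alone.
- brush: Brush lying on the table; leave alone.
- mallet: Hammer lying on the table; leave alone.
- mug: Blue mug, 80 mm in diameter, 90 mm tall; leave alone.
- carton: Open cardboard box with candles, 150 x 130 x 90 mm; leave alone.

How it is judged:
By the outcome, as a careful person would: the job done as asked, in the order asked, and still so for the second after the job is handed in, with the robot touching nothing.
It also fails if it takes over 70 s, if anything falls off the work surface, if the arm or the gripper's body presses on something with over 40 N, if the wrist force passes 120 N, or if a joint passes its speed limit or range.

## Robot

A 7-joint arm with a two-finger parallel gripper is mounted at the origin on the work surface. World frame = base frame: x ahead of the robot, y to its left, z up, the work surface at z = 0. Lengths are in mm, angles in degrees, forces in N, time in s.
With the tool pointing down it reaches from about 400 to 850 mm from the base axis. Payload 4.4 kg.
Tool frame: the origin (TCP) lies on the mounting face of the last link; the fingertips stand r.nose_length ahead of it and the grasp point (between the pads) lies 180 mm ahead of it (r.nose_length is the distance from the TCP to the fingertips, in mm); z points along the fingers, y is the line along which they close (so a half turn about z gives the same grasp; the last joint's range is limited). The gripper opens to 94 mm and grips with 3 to 60 N. Pads are 16 mm wide; open, the fingers measure 119 mm over their backs; the gripper's body (75 mm by 177 mm) begins 78 mm behind the grasp point.
Start: joints at [-69.775, 36.005, 2.206, 86.941, -1.547, 57.084, -1.146], TCP at [264.316, 593.846, 404.678] pointing down, gripper open.
Joint ranges: [-175.42, 175.42], [-21.48, 121.26], [-71.46, 75.88], [10.55, 141.38], [-63.04, 243.04], [13.31, 113.54], [-168.57, 168.57]. Speed limits (degrees/s): [147.25, 147.25, 180, 180, 180, 180, 180].

## Interface

Orientations are given as [roll, pitch, yaw] about the fixed x, y, z axes, in that order (R = Rz(yaw) Ry(pitch) Rx(roll)).
In Python, from workcell import r gives the robot as it stands. The module is installed in compiled form; this text tells all that it offers.
- The arm moves only by the tool send_rows, never from a script. Its argument "increments" is a list that holds one entry, the list of rows, each a list of 4 numbers: the shift along the world's x, y, z in m, then the turn about the world's z in rad. In form: [[[tx, ty, tz, roll], ...]]. A call has 1 to 20 rows; each row shifts and turns the commanded pose from where the row before left it; what a row does not reach is not made up. A row lasts 1/8 s, in which the tool goes at most 62.5 mm and 10.7 degrees, less where a joint would pass 70% of its speed; a pose out of reach is approached as far as the arm can. A call with a gripper value outside its range is refused whole. "jaw" is the finger opening in m, from 0 to 0.094, set as the call begins (left out, the last holds). The fingers move at their own pace and stop on an object; "newtons" is the grip in N (left out, the last holds). Time passes only in rows, so rows that do not move let the fingers close. It gives the time, the measured TCP pose, the force, the opening and the grip force at its end, in the units of the state.
- r.observe(): the state, without advancing time (a new reading comes with each control period).
- r.read_camera(name): name is "scene" or "top" or "wrist"; returns the picture (480x640x3 uint8, blue, green, red); there is no depth.
- r.get_calibration(name): a dict with "intrinsics" (3x3 intrinsics, pixels), "D" ([k1, k2, p1, p2, k3] as OpenCV has them; the pictures are not rectified), "R" (3x3) and "t" (3): a world point X has camera coordinates R X + t. Camera axes: x right, y down, z forward; pixel columns grow to the right and rows downward; lengths in mm; the calibration is good to about 2 mm. A picture is of the moment at which its call begins: read the wrist's pose just before it. get_calibration takes no time and is no camera call; for the wrist camera it gives the pose at the moment of the call.
- r.close_job(): hands the job in; it is judged then, once.
Trained networks look in the newest picture that a camera, given by its name, has taken for a name from the list of things; names that differ only in an ending like _2 or _b are one class to them, and where a whole thing is asked for, a point or a joint stands for the part that bears it (a point fixed in the world has none). Each returns a list of dicts, best first, with "p" (0 to 1); they miss things now and then, are a little off and sometimes report something else, mostly with a low value. They report only what shows in the picture. A call takes as long as a camera call.
- r.find_in(thing, camera): "extent" ([left, top, right, bottom] in pixels, round what is visible of it).
The state is a dict: "t": time; "joint_positions": joint angles; "qd": joint speeds; "tau": joint torques, N m; "tool_pos": TCP position; "tool_rot": TCP orientation; "ft_force": force on the tool from outside, world axes, zero at the start; "torque": the same for the moment, N m; "opening": finger opening in mm; "finger_force": force on a finger pad.
Only numpy, scipy, OpenCV 4.12 (cv2) and the standard library are available. Lean on these libraries where they do the work, as an engineer would, in place of code of your own. Each camera call takes 0.05 s, during which the arm holds its last target. There are 200 camera calls.

## Working session

There is one attempt and no reset: what is moved stays moved. The work goes in short steps, Python scripts to look and compute and a tool call to move; the robot and the scene stay as the last step left them, time stands still between calls to the robot, and variables do not carry over. Pictures are saved under pics/ and viewed, at most 10 in all, crops included, and the job is handed in when it is done.

Besides the shell and the picture viewer there is one more tool, called after "Request:" as name(argument=value, ...), one argument or row to a line, values as JSON. send_rows: Moves the arm, as the interface text tells. Its arguments: {"type":"object","properties":{"increments":{"type":"array"},"jaw":{"type":"number"},"newtons":{"type":"number"}},"required":["increments"]}

```bash
mkdir -p pics; cat > h.py <<'E'
import numpy as np, cv2
from workcell import r
def ray(cam,px):
    c=r.get_calibration(cam);K=np.array(c["intrinsics"]);D=np.array(c["D"],float)
    R=np.array(c["R"]);t=np.array(c["t"]).ravel()
    p=cv2.undistortPoints(np.array([[px]],float),K,D)[0,0]
    return -R.T@t, R.T@np.array([p[0],p[1],1.])
def at(cam,px,z):
    o,d=ray(cam,px);return o+d*(z-o[2])/d[2]
def proj(cam,X):
    c=r.get_calibration(cam)
    return cv2.projectPoints(np.array(X,float).reshape(-1,1,3),cv2.Rodrigues(np.array(c["R"]))[0],np.array(c["t"],float),np.array(c["intrinsics"]),np.array(c["D"],float))[0][:,0]
E
python3 - <<'E'
from h import *
ims=[]
for c in("scene","top"):
    im=r.read_camera(c);cv2.imwrite(f"pics/{c}0.png",im)
    for n in("knob","release_lever","pin_top","hoist","rack_bar","wax_tin"):
        print(c,n,[(np.round(x["extent"]),round(x["p"],2)) for x in r.find_in(n,c)[:2]])
o=r.observe();print(o["t"],o["tool_pos"],o["tool_rot"],o["ft_force"],r.nose_length)
E
```

```text
scene knob [(array([284., 202., 293., 223.]), 0.75), (array([222., 246., 256., 265.]), 0.59)]
scene release_lever [(array([222., 243., 255., 266.]), 0.53)]
scene pin_top [(array([221., 242., 256., 260.]), 0.5)]
scene hoist [(array([208., 163., 400., 300.]), 0.69), (array([286., 203., 296., 220.]), 0.67)]
scene rack_bar [(array([349., 172., 376., 237.]), 0.81)]
scene wax_tin []
top knob [(array([332., 273., 344., 285.]), 0.66), (array([474., 206., 503., 300.]), 0.48)]
top release_lever [(array([367., 212., 389., 252.]), 0.73)]
top pin_top [(array([364., 210., 388., 253.]), 0.54)]
top hoist [(array([227., 203., 404., 309.]), 0.86), (array([106., 283., 138., 382.]), 0.65)]
top rack_bar [(array([244., 206., 274., 308.]), 0.71)]
top wax_tin [(array([410., 241., 441., 267.]), 0.59)]
0.7 [264.28942191 593.85650737 404.7053034 ] [ 1.79997687e+02 -3.85247187e-03  1.56004081e+02] [ 0.08600106 -0.06107536 -0.00671483] 199.2
```

View pics/top0.png

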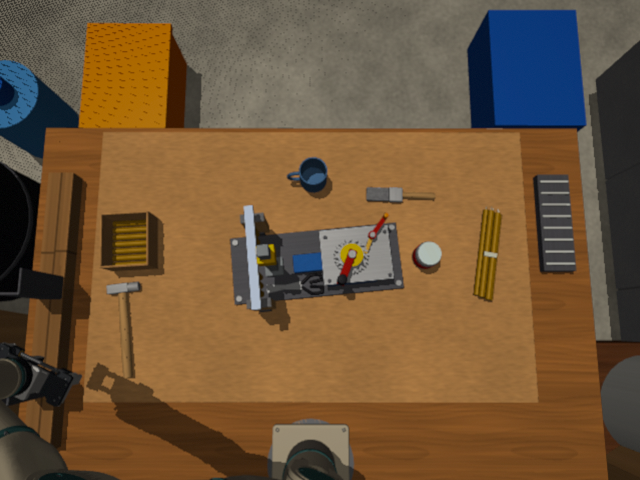

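View pics/scene0.png

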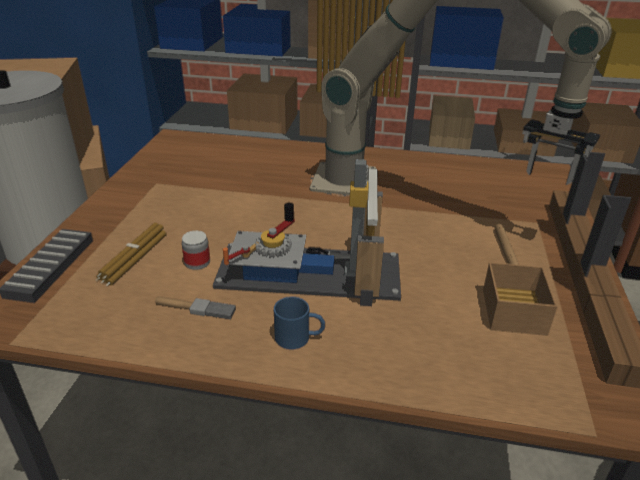

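The top picture shows the robot base at the bottom. The hoist has +x up and +y to the left, the knob is near (343,280), the pin near (386,215) and the rack bar near (255,257). The scene view agrees. I'll zoom in and fit the pose next.

```bash
python3 - <<'E'
from h import *
a=cv2.imread("pics/top0.png")[195:315,225:415]
cv2.imwrite("pics/crop.png",cv2.resize(a,None,fx=4,fy=4,interpolation=cv2.INTER_CUBIC))
for n,p,z in(("knob",(342,281),169.5),("pin",(386,215),130),("barL",(249,206),258),("barR",(260,308),258),("c1",(232,236),15),("c2",(398,222),15),("c3",(405,287),15),("c4",(236,306),15)):
    print(n,at("top",p,z).round(0))
E
```

```text
knob [479. -81. 170.]
pin [ 659. -201.  130.]
barL [652. 147. 258.]
barR [408. 115. 258.]
c1 [622. 227.  15.]
c2 [ 664. -251.   15.]
c3 [ 476. -266.   15.]
c4 [422. 209.  15.]
```

View pics/crop.png

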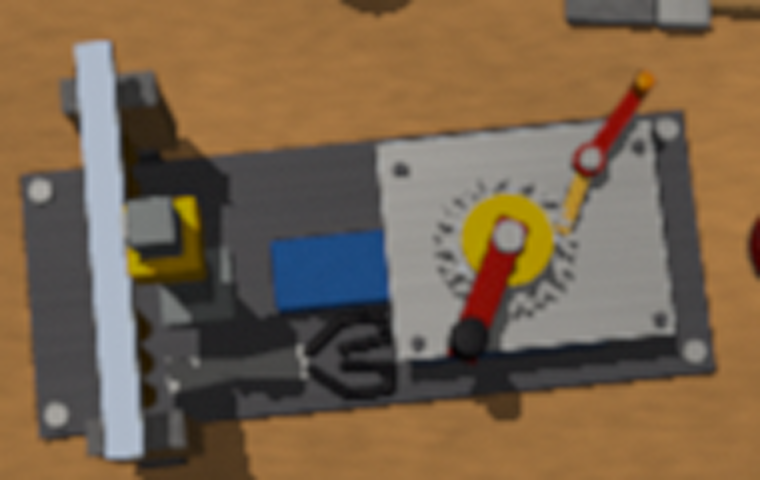

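The crop shows the knob top at (470,336), hub (509,237), lever pivot (590,158), orange pin (643,81) and bed corners. I'll fit the hoist pose from these.

```bash
cat >> h.py <<'E'
def hw(P,pose):
    x,y,a=pose;P=np.atleast_2d(np.array(P,float));c,s=np.cos(a),np.sin(a)
    return np.c_[x+c*P[:,0]-s*P[:,1],y+s*P[:,0]+c*P[:,1],P[:,2]]
def knob(d,z=146.5):
    a=np.radians(150)+d;return [75*np.cos(a),75*np.sin(a),z]
def pin(l,z=130):
    a=np.radians(-41.6)+l;return [50+60.2*np.cos(a),-62+60.2*np.sin(a),z]
E
python3 - <<'E'
from h import *
from scipy.optimize import least_squares
uv=np.array([(470,336),(643,81),(509,237),(590,158),(24,177),(683,112),(714,372),(40,438),(76,45),(108,42),(142,457),(106,459)])/4+[225,195]-0.375
def f(p,full=False):
    P=[knob(p[3],169.5),pin(0),[0,0,128],[50,-62,105],[95,335,15],[95,-145,15],[-95,-145,15],[-95,335,15],[125,259,258],[125,237,258],[-125,237,258],[-125,259,258]]
    return (proj("top",hw(P,p[:3]))-uv)
s=least_squares(lambda p:f(p).ravel(),[545,-100,.06,.03],loss="soft_l1")
print(s.x.round(4),f(s.x).round(1).tolist())
p=s.x[:3]
for n,P in(("knob",knob(s.x[3])),("pin",pin(0)),("pinover",pin(.6)),("piv",[50,-62,100]),("barL",[125,248,258])):print(n,hw(P,p).round(1))
print(np.degrees(p[2]))
E
```

```text
[ 5.542531e+02 -1.091672e+02  1.004000e-01  3.790000e-02] [[-0.1, 0.1], [0.6, -0.0], [-0.1, 0.0], [-0.1, 0.4], [-1.2, -0.5], [0.0, -0.5], [0.7, 0.1], [-0.4, 0.6], [-0.6, -0.2], [0.5, -0.3], [0.3, -0.1], [-0.1, 0.4]]
knob [[484.7 -81.  146.5]]
pin [[ 659.  -201.1  130. ]]
pinover [[ 670.4 -167.4  130. ]]
piv [[ 610.2 -165.8  100. ]]
barL [[653.8 150.1 258. ]]
5.754473619026829
```

Request:
send_rows(
  increments=[
    [[0.043, 0, 0, 0], [0.043, 0, 0, 0], [0.043, 0, 0, 0], [0.043, 0, 0, 0], [0.043, 0, 0, 0], [0.041, 0, 0, 0], [0.03, -0.042, 0, 0], [0.03, -0.042, 0, 0], [0.03, -0.042, 0, 0], [0.03, -0.042, 0, 0], [0.03, -0.042, 0, 0], [0.03, -0.042, 0, 0], [0.03, -0.042, 0, 0], [0.03, -0.042, 0, 0], [0.005, -0.05, 0, 0], [0.005, -0.05, 0, 0], [0.005, -0.05, 0, 0], [0.005, -0.05, 0, 0], [0.005, -0.05, 0, 0], [0, 0, 0, 0]],
  ],
  jaw=0,
  newtons=20,
)

```text
t: 3.2
tool_pos: [785.4, 0.5, 404.6]
tool_rot: [-179.7, 0.1, 155.5]
ft_force: [-0.3, -0.4, -0.3]
opening: 0.5
finger_force: 0.0
```

Request:
send_rows(
  increments=[
    [[-0.024, -0.04, 0, 0], [-0.024, -0.04, 0, 0], [-0.024, -0.04, 0, 0], [-0.024, -0.04, 0, 0], [-0.024, -0.04, 0, 0], [-0.022, -0.036, 0, 0], [0, 0, -0.02, 0], [0, 0, 0, 0]],
  ],
)

```text
t: 4.2
tool_pos: [643.0, -227.3, 383.4]
tool_rot: [180.0, -0.2, 156.0]
ft_force: [-0.8, -0.4, 0.5]
opening: 0.8
finger_force: 0.0
```

```bash
python3 - <<'E'
from h import *
o=r.observe();print(o["tool_pos"],o["joint_positions"])
p=[554.25,-109.17,.1004]
im=r.read_camera("wrist")
for P,c in((pin(0),(255,0,0)),([50,-62,105],(0,255,0)),(knob(.038,169.5),(255,0,255))):
    q=proj("wrist",hw(P,p))[0];print(q)
    if abs(q).max()<1500: cv2.drawMarker(im,tuple(int(v) for v in q),c,0,12,1)
cv2.imwrite("pics/w1.png",im)
E
```

```text
[ 642.98157884 -227.288807    383.41436969] [17.3209706  39.97870832 -0.34896091 82.39798196  0.19021183 57.79744346
 82.9767853 ]
[358.27085557 252.21454006]
[373.48317738 165.78055324]
[ 462.63915593 -147.96742025]
```

View pics/w1.png

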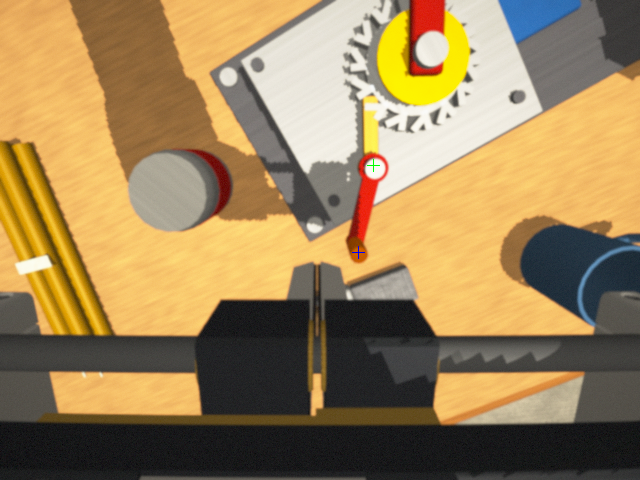

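The fit lands on the pin (358,252) and pivot (373,166) in the wrist view. I'll go down beside the pin, then push.

Request:
send_rows(
  increments=[
    [[0, -0.006, 0, 0], [0, 0, -0.025, 0], [0, 0, -0.025, 0], [0, 0, -0.023, 0], [0.002, 0.005, 0, 0], [0.002, 0.005, 0, 0], [0.002, 0.003, 0, 0], [0.002, 0.003, 0, 0], [0, 0, 0, 0]],
  ],
)

```text
t: 5.38
tool_pos: [651.5, -218.5, 312.4]
tool_rot: [-180.0, 0.1, 156.0]
ft_force: [-0.7, -1.2, 1.0]
opening: 0.4
finger_force: 0.5
```

Request:
send_rows(
  increments=[
    [[0.002, 0.003, 0, 0], [0.002, 0.003, 0, 0], [0.002, 0.003, 0, 0], [0.002, 0.004, 0, 0], [0.001, 0.003, 0, 0], [0.001, 0.003, 0, 0], [0.001, 0.003, 0, 0], [0, 0, 0, 0]],
  ],
)

```text
t: 6.38
tool_pos: [662.4, -195.4, 311.6]
tool_rot: [180.0, -0.0, 156.0]
ft_force: [0.3, -2.8, 1.4]
opening: 0.3
finger_force: 1.3
```

Request:
send_rows(
  increments=[
    [[0, 0.002, 0, 0], [0, 0.002, 0, 0], [0, 0.002, 0, 0], [0, 0, 0, 0]],
  ],
)

```text
t: 6.88
tool_pos: [662.3, -189.9, 311.5]
tool_rot: [180.0, -0.0, 156.0]
ft_force: [1.0, -4.4, 1.0]
opening: 0.6
finger_force: 1.7
```

Request:
send_rows(
  increments=[
    [[0, 0.001, 0, 0], [0, 0.001, 0, 0], [0, 0.001, 0, 0], [0, 0, 0, 0]],
  ],
)

```text
t: 7.38
tool_pos: [662.3, -187.0, 311.6]
tool_rot: [180.0, -0.0, 156.0]
ft_force: [1.5, -3.6, -1.0]
opening: 0.8
finger_force: 1.8
```

Request:
send_rows(
  increments=[
    [[0, 0.001, 0, 0], [0, 0.001, 0, 0], [0, 0, 0, 0]],
  ],
)

```text
t: 7.75
tool_pos: [662.3, -185.0, 311.7]
tool_rot: [180.0, -0.0, 156.0]
ft_force: [2.3, -5.0, 0.3]
opening: 0.2
finger_force: 1.8
```

Request:
send_rows(
  increments=[
    [[0, 0.001, 0, 0], [0, 0, 0, 0]],
  ],
)

```text
t: 8.0
tool_pos: [662.3, -184.7, 311.7]
tool_rot: [-180.0, 0.0, 156.0]
ft_force: [1.7, -5.9, -0.1]
opening: 0.7
finger_force: 2.3
```

Request:
send_rows(
  increments=[
    [[0, 0.001, 0, 0], [0, 0, 0, 0]],
  ],
)

```text
t: 8.25
tool_pos: [662.2, -184.4, 311.7]
tool_rot: [-179.9, 0.1, 156.0]
ft_force: [1.3, -6.6, -0.8]
opening: 0.7
finger_force: 2.8
```

Request:
send_rows(
  increments=[
    [[0, 0.0015, 0, 0], [0, 0, 0, 0]],
  ],
)

```text
t: 8.5
tool_pos: [662.1, -184.0, 311.8]
tool_rot: [-179.8, 0.1, 155.9]
ft_force: [2.2, -9.1, -1.2]
opening: 0.3
finger_force: 3.7
```

Lever at the stop (force climbing steadily to 9 N). Backing off, and moving over the knob.

Request:
send_rows(
  increments=[
    [[-0.003, -0.007, 0, 0], [-0.003, -0.008, 0, 0], [0, 0, 0.03, 0], [0, 0, 0.03, 0], [0, 0, 0.03, 0], [-0.028, 0.02, 0, 0], [-0.028, 0.02, 0, 0], [-0.028, 0.02, 0, 0], [-0.028, 0.02, 0, 0], [-0.028, 0.02, 0, 0], [-0.031, 0.019, 0, 0], [0, 0, 0, 0]],
  ],
  jaw=0.06,
)

```text
t: 10.0
tool_pos: [483.1, -75.3, 401.8]
tool_rot: [179.9, -0.2, 156.2]
ft_force: [0.2, -0.3, -0.4]
opening: 59.9
finger_force: 0.0
```

```bash
python3 - <<'E'
from h import *
o=r.observe();print(o["t"],o["tool_pos"],o["joint_positions"],o["ft_force"])
p=[554.25,-109.17,.1004]
im=r.read_camera("wrist")
for P,c in((pin(.6),(255,0,0)),([50,-62,105],(0,255,0)),(knob(.038,169.5),(255,0,255))):
    q=proj("wrist",hw(P,p))[0];print(q)
    cv2.drawMarker(im,tuple(int(v) for v in q),c,0,12,1)
cv2.imwrite("pics/w2.png",im)
t=r.read_camera("top")[195:315,225:415];t=cv2.resize(t,None,fx=4,fy=4,interpolation=cv2.INTER_CUBIC);cv2.imwrite("pics/t2.png",t)
E
```

```text
10.0 [483.08259393 -75.29357856 401.75486954] [  6.12531541  23.18740481  -0.70801692 112.1472894    0.22750711
  44.85226793  71.50675897] [ 0.19422094 -0.2701377  -0.3987797 ]
[306.97681975 462.61754072]
[282.60653995 391.24852106]
[309.5570636  259.33752793]
```

View pics/w2.png

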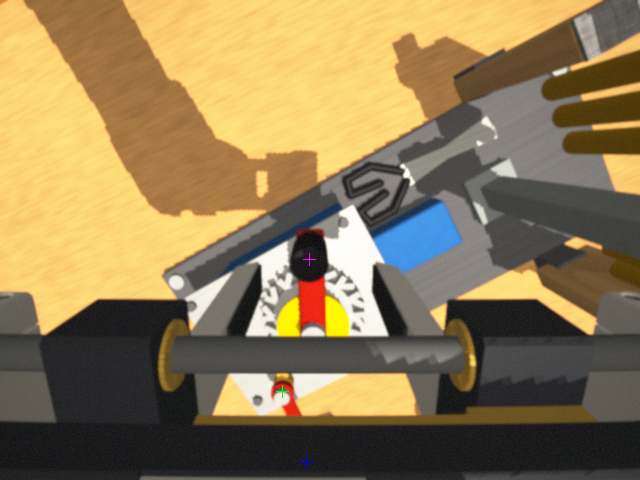

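Knob is centred between the fingers at (309,257), as predicted. Lowering onto it.

Request:
send_rows(
  increments=[
    [[0.001, -0.005, 0, 0], [0, 0, -0.025, 0], [0, 0, -0.025, 0], [0, 0, -0.022, 0], [0, 0, 0, 0]],
  ],
)

```text
t: 10.72
tool_pos: [486.3, -83.3, 328.2]
tool_rot: [-179.9, -0.2, 155.9]
ft_force: [-0.1, 0.9, 0.4]
opening: 60.1
finger_force: 0.0
```

View pics/t2.png

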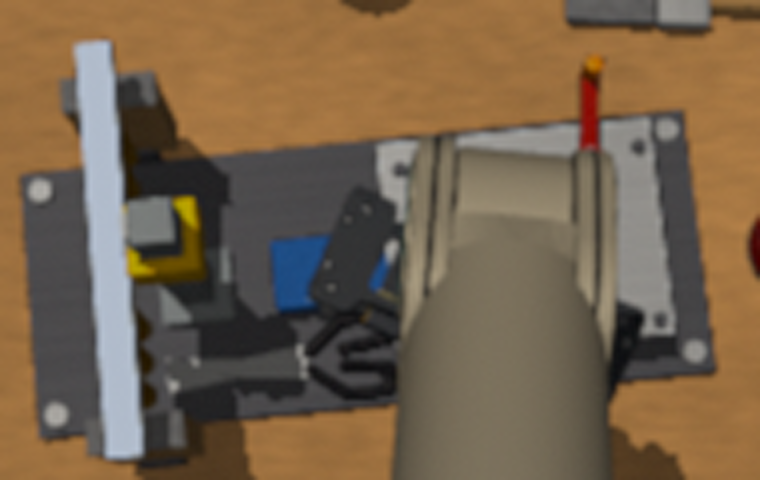

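Lever lies over, with the pin at about (593,64) in the crop. I'll check its angle and grip the knob.

Request:
send_rows(
  increments=[
    [[-0.001, 0.002, 0, 0], [0, 0, 0, 0], [0, 0, 0, 0], [0, 0, 0, 0], [0, 0, 0, 0], [0, 0, 0, 0]],
  ],
  jaw=0.015,
  newtons=25,
)

```text
t: 11.48
tool_pos: [485.3, -81.0, 330.1]
tool_rot: [-180.0, 0.0, 156.0]
ft_force: [-1.6, -1.3, 6.2]
opening: 25.7
finger_force: 25.0
```

```bash
python3 - <<'E'
from h import *
p=[554.25,-109.17,.1004]
print(proj("top",hw([pin(l) for l in(.5,.55,.6,.65)],p)), np.array([593,64])/4+[225,195]-.375)
o=r.observe();print(o["opening"],o["finger_force"],o["tool_pos"],o["ft_force"])
E
```

```text
[[375.49411566 210.83761915]
 [374.36883498 210.72559979]
 [373.24036787 210.66849783]
 [372.11147156 210.66644967]] [372.875 210.625]
25.678496078826562 25.000925660133362 [485.34893471 -80.99513025 330.12428828] [-1.64907741 -1.32450587  6.22612767]
```

Knob gripped, lever at 0.6. Winding up along the arc.

Request:
send_rows(
  increments=[
    [[0.0006, 0.0014, 0, -0.02], [0.0006, 0.0014, 0, -0.02], [0.0006, 0.0014, 0, -0.02], [0.0007, 0.0014, 0, -0.02], [0, 0, 0, 0]],
  ],
)

```text
t: 12.1
tool_pos: [487.6, -76.1, 330.1]
tool_rot: [-179.9, 0.0, 151.4]
ft_force: [-2.8, -3.3, 6.5]
opening: 26.1
finger_force: 25.0
```

Request:
send_rows(
  increments=[
    [[0.0007, 0.0014, 0.0005, -0.02], [0.0007, 0.0014, 0.0005, -0.02], [0.0007, 0.0013, 0, -0.02], [0.0007, 0.0013, 0, -0.02], [0, 0, 0, 0]],
  ],
)

```text
t: 12.72
tool_pos: [490.5, -70.8, 330.2]
tool_rot: [-179.9, 0.0, 146.7]
ft_force: [0.3, -6.0, -2.0]
opening: 25.5
finger_force: 25.0
```

```bash
python3 - <<'E'
from h import *
o=r.observe();print(o["tool_pos"],o["ft_force"])
k=np.array(o["tool_pos"][:2])-[554.25,-109.17];print(np.hypot(*k),np.degrees(np.arctan2(k[1],k[0]))-155.75)
cv2.imwrite("pics/w3.png",r.read_camera("wrist"))
E
```

```text
[490.48953759 -70.82611192 330.24172583] [ 0.34217504 -5.99121821 -2.02278859]
74.40195105075254 -6.771609513524481
```

View pics/w3.png

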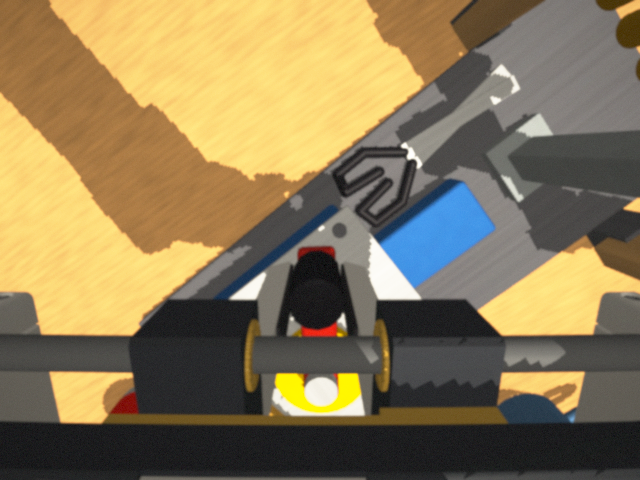

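Knob is held between the pads at (318,285) and the scissors are untouched. The drum is at -0.118, about 12 mm wound, past the 10 mm release. Computing arc increments for easing back.

```bash
python3 - <<'E'
import numpy as np
d=-.118;
while d<1.45:
    a=np.radians(155.75)+np.array([d,d+.05]);print(round(d+.05,3),(75*np.diff(np.cos(a))).round(2),(75*np.diff(np.sin(a))).round(2));d+=.05
E
```

```text
-0.068 [-1.85] [-3.26]
-0.018 [-1.69] [-3.35]
0.032 [-1.52] [-3.43]
0.082 [-1.34] [-3.5]
0.132 [-1.17] [-3.56]
0.182 [-0.99] [-3.62]
0.232 [-0.8] [-3.66]
0.282 [-0.62] [-3.7]
0.332 [-0.43] [-3.72]
0.382 [-0.25] [-3.74]
0.432 [-0.06] [-3.75]
0.482 [0.13] [-3.75]
0.532 [0.31] [-3.74]
0.582 [0.5] [-3.72]
0.632 [0.69] [-3.69]
0.682 [0.87] [-3.65]
0.732 [1.05] [-3.6]
0.782 [1.23] [-3.54]
0.832 [1.4] [-3.48]
0.882 [1.58] [-3.4]
0.932 [1.74] [-3.32]
0.982 [1.91] [-3.23]
1.032 [2.07] [-3.13]
1.082 [2.22] [-3.02]
1.132 [2.37] [-2.91]
1.182 [2.51] [-2.78]
1.232 [2.65] [-2.66]
1.282 [2.78] [-2.52]
1.332 [2.9] [-2.38]
1.382 [3.01] [-2.23]
1.432 [3.12] [-2.08]
1.482 [3.22] [-1.92]
```

First past the old catch position, checking that the load stays on the crank.

Request:
send_rows(
  increments=[
    [[-0.0018, -0.0033, 0, 0.05], [-0.0017, -0.0033, 0, 0.05], [-0.0015, -0.0034, 0, 0.05], [-0.0013, -0.0035, 0, 0.05], [-0.0012, -0.0036, 0, 0.05], [0, 0, 0, 0]],
  ],
)

```text
t: 13.52
tool_pos: [482.9, -88.0, 330.3]
tool_rot: [-179.9, 0.0, 161.0]
ft_force: [0.2, -5.2, -3.5]
opening: 25.7
finger_force: 25.0
```

Request:
send_rows(
  increments=[
    [[-0.001, -0.0036, 0, 0.05], [-0.0008, -0.0037, 0, 0.05], [-0.0006, -0.0037, 0, 0.05], [-0.0004, -0.0037, 0, 0.05], [-0.0003, -0.0037, 0, 0.05], [-0.0001, -0.0038, 0, 0.05], [0.0001, -0.0038, 0, 0.05], [0.0003, -0.0037, 0, 0.05], [0.0005, -0.0037, 0, 0.05], [0.0007, -0.0037, 0, 0.05], [0.0009, -0.0037, 0, 0.05], [0, 0, 0, 0]],
  ],
)

```text
t: 15.02
tool_pos: [482.4, -128.4, 330.3]
tool_rot: [-180.0, -0.0, -167.5]
ft_force: [0.5, -5.6, -5.2]
opening: 25.4
finger_force: 25.0
```

```bash
cat > st.py <<'E'
from h import *
o=r.observe();k=np.array(o["tool_pos"][:2])-[554.25,-109.17];a=np.arctan2(k[1],k[0])
f=np.array(o["ft_force"])
print("drum",(a-np.radians(155.75))%(2*np.pi),"R",np.hypot(*k),"Ftan(+ =load)",-np.sin(a)*f[0]+np.cos(a)*f[1],"Frad",np.cos(a)*f[0]+np.sin(a)*f[1],f.round(1),o["joint_positions"][6])
E
python3 st.py
```

```text
drum 0.6853569282536158 R 74.34574964711979 Ftan(+ =load) 5.509549335171487 Frad 0.9421375899145438 [ 0.5 -5.6 -5.2] 104.05814206135531
```

Request:
send_rows(
  increments=[
    [[0.001, -0.0036, -0.0005, 0.05], [0.0012, -0.0035, 0, 0.05], [0.0014, -0.0035, 0, 0.05], [0, 0, 0, 0]],
  ],
)

```text
t: 15.52
tool_pos: [486.1, -138.9, 330.2]
tool_rot: [-179.9, 0.0, -158.9]
ft_force: [0.9, -5.2, -1.4]
opening: 25.6
finger_force: 25.0
```

```bash
python3 st.py
```

```text
drum 0.834349590269083 R 74.30509072141783 Ftan(+ =load) 5.154423936593567 Frad 1.234966047252404 [ 0.9 -5.2 -1.4] 111.59533547242945
```

Request:
send_rows(
  increments=[
    [[0.0008, -0.0017, 0, 0.025], [0.0008, -0.0017, 0, 0.025], [0, 0, 0, 0]],
  ],
)

```text
t: 15.9
tool_pos: [487.7, -142.0, 330.3]
tool_rot: [-180.0, -0.0, -155.9]
ft_force: [-0.4, -5.4, 0.2]
opening: 25.6
finger_force: 25.0
```

Request:
send_rows(
  increments=[
    [[0.0009, -0.0017, 0, 0.025], [0.0009, -0.0016, 0, 0.025], [0, 0, 0, 0]],
  ],
)

```text
t: 16.27
tool_pos: [489.5, -145.4, 330.2]
tool_rot: [-180.0, -0.0, -153.0]
ft_force: [-0.7, -5.1, 0.0]
opening: 25.2
finger_force: 25.0
```

```bash
python3 st.py
```

```text
drum 0.9328350506076042 R 74.17968185917996 Ftan(+ =load) 4.169309587593523 Frad 3.0940268422487174 [-0.7 -5.1  0. ] 116.74178321844174
```

Request:
send_rows(
  increments=[
    [[0.0005, -0.0018, 0, 0.025], [0.0007, -0.0018, 0, 0.025], [0, 0, 0, 0]],
  ],
)

```text
t: 16.65
tool_pos: [491.0, -148.5, 330.2]
tool_rot: [-180.0, 0.1, -150.1]
ft_force: [0.6, -4.6, -0.7]
opening: 25.7
finger_force: 25.0
```

```bash
python3 st.py
```

```text
drum 0.9795890061840495 R 74.47235194696803 Ftan(+ =load) 4.206087118180127 Frad 1.8994454881601672 [ 0.6 -4.6 -0.7] 119.26363690656036
```

Request:
send_rows(
  increments=[
    [[0.0009, -0.0017, 0, 0.025], [0.0009, -0.0017, 0, 0.025], [0, 0, 0, 0]],
  ],
)

```text
t: 17.02
tool_pos: [491.8, -149.4, 330.2]
tool_rot: [179.7, -0.0, -147.1]
ft_force: [-2.9, 4.7, 5.4]
opening: 25.8
finger_force: 25.0
```

```bash
python3 st.py
```

```text
drum 0.9956801261730277 R 74.26942696788349 Ftan(+ =load) -5.510429694274345 Frad -0.15849378844584416 [-2.9  4.7  5.4] 121.82025989664278
```

Landed at drum about 0.99, now pressing slightly. Relieving that to zero force.

Request:
send_rows(
  increments=[
    [[-0.0007, 0.0011, -0.0002, 0], [0, 0, 0, 0]],
  ],
)

```text
t: 17.27
tool_pos: [491.5, -149.1, 330.1]
tool_rot: [179.9, 0.0, -147.1]
ft_force: [-2.5, 4.0, 5.2]
opening: 25.9
finger_force: 25.0
```

```bash
python3 st.py
```

```text
drum 0.9894387975262156 R 74.38679255224572 Ftan(+ =load) -4.698339896935165 Frad -0.03753471031589539 [-2.5  4.   5.2] 121.68358187380981
```

Request:
send_rows(
  increments=[
    [[-0.0006, 0.001, 0.0004, 0], [0, 0, 0, 0], [0, 0, 0, 0]],
  ],
)

```text
t: 17.65
tool_pos: [491.2, -148.9, 330.2]
tool_rot: [179.9, 0.0, -147.2]
ft_force: [-0.9, 3.9, 0.1]
opening: 25.4
finger_force: 25.0
```

```bash
python3 st.py
```

```text
drum 0.9857241412468278 R 74.53765793126149 Ftan(+ =load) -3.71752880780605 Frad -1.3304417169606957 [-0.9  3.9  0.1] 121.56986390822901
```

Request:
send_rows(
  increments=[
    [[-0.0006, 0.001, 0, 0], [-0.0005, 0.0008, 0, 0], [0, 0, 0, 0], [0, 0, 0, 0]],
  ],
)

```text
t: 18.15
tool_pos: [490.7, -148.4, 330.3]
tool_rot: [-179.9, 0.1, -147.3]
ft_force: [5.5, 0.3, -7.9]
opening: 25.7
finger_force: 25.0
```

```bash
python3 st.py
```

```text
drum 0.9761621402173715 R 74.71892965159246 Ftan(+ =load) 2.671961601068202 Frad -4.834667500978982 [ 5.5  0.3 -7.9] 121.381903005112
```

Request:
send_rows(
  increments=[
    [[0.0009, -0.0003, -0.0004, 0], [0, 0, 0, 0], [0, 0, 0, 0]],
  ],
)

```text
t: 18.52
tool_pos: [491.0, -148.4, 330.2]
tool_rot: [-180.0, 0.0, -147.3]
ft_force: [3.0, 0.2, -1.3]
opening: 25.8
finger_force: 25.0
```

```bash
python3 st.py
```

```text
drum 0.9788806711214368 R 74.44869338144578 Ftan(+ =load) 1.3890002077025776 Frad -2.6452860446907547 [ 3.   0.2 -1.3] 121.38696754798245
```

Request:
send_rows(
  increments=[
    [[0.0006, -0.0003, 0, 0], [0, 0, 0, 0], [0, 0, 0, 0]],
  ],
)

```text
t: 18.9
tool_pos: [491.3, -148.5, 330.2]
tool_rot: [180.0, -0.0, -147.3]
ft_force: [1.2, 0.8, 3.2]
opening: 25.3
finger_force: 25.0
```

```bash
python3 st.py
```

```text
drum 0.9818514813550063 R 74.27150269366406 Ftan(+ =load) -0.0739313154261837 Frad -1.429530309865391 [1.2 0.8 3.2] 121.41135104033631
```

Crank force is about zero, so the weight is on the posts. Releasing and rising.

Request:
send_rows(
  increments=[
    [[0, 0, 0, 0], [0, 0, 0, 0], [0, 0, 0, 0], [0, 0, 0, 0], [0, 0, 0.02, 0], [0, 0, 0.03, 0], [0, 0, 0.03, 0], [0, 0, 0.03, 0], [-0.04, -0.02, 0.02, 0], [-0.04, -0.02, 0, 0], [0, 0, 0, 0]],
  ],
  jaw=0.06,
)

```text
t: 20.27
tool_pos: [408.9, -190.0, 460.2]
tool_rot: [-180.0, -0.1, -147.5]
ft_force: [-0.1, 0.9, -0.5]
opening: 60.2
finger_force: 0.0
```

```bash
python3 - <<'E'
from h import *
p=[554.25,-109.17,.1004]
o=r.observe();print(o["t"],o["tool_pos"],o["ft_force"])
a=r.read_camera("scene")[150:310,200:410];b=r.read_camera("top")[195:315,225:415]
print([(d,proj("top",hw([knob(d,169.5)],p))[0].round(1)) for d in(.95,.98,1.02)])
b=cv2.resize(b,(420,265),interpolation=cv2.INTER_CUBIC)
a=cv2.resize(a,(420,320),interpolation=cv2.INTER_CUBIC)
cv2.imwrite("pics/end.png",np.vstack([a,b]))
E
```

```text
20.275 [ 408.90505167 -190.04974168  460.16160262] [-0.05240994  0.89749678 -0.54665156]
[(0.95, array([368.1, 276.9])), (0.98, array([368.9, 276.5])), (1.02, array([369.8, 275.8]))]
```

View pics/end.png

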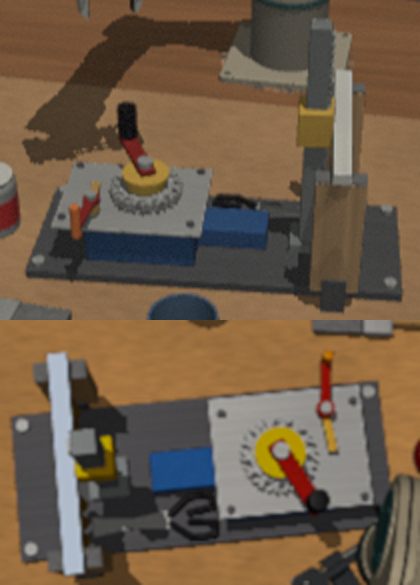

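The last view shows the bar on the posts, the pawl clear, the lever over, the knob at drum about 0.98 and the scissors untouched.

```bash
python3 -c "
from workcell import r
print(r.close_job())"
```

```text
the job is handed in; nothing more can be done
None
```

The job is handed in: the rack bar rests on both posts, the crank is released, the lever is fully over and the pawl is clear; on touchdown the crank briefly pressed the bar by an estimated 8 N, which I eased off to about zero before letting go.

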